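Hold a jewellery-box lid with its hinge knuckles lined up for the pin

ROBOT

A 6-joint arm with a two-finger parallel gripper is mounted at the origin on the work surface. World frame = base frame: x ahead of the robot, y to its left, z up, the work surface at z = 0. Lengths are in mm, angles in rad, forces in N, time in s.
With the tool pointing down it reaches from about 350 to 875 mm from the base axis. Payload 4.2 kg.
Tool frame: the origin (TCP) lies at the very end of the fingers, on their centre line; the grasp point (between the pads) lies 19 mm behind it; z points along the fingers, y is the line along which they close (so a half turn about z gives the same grasp; the last joint's range is limited). The gripper opens to 85 mm and grips with 20 to 120 N. Pads are 22 mm wide; open, the fingers measure 114 mm over their backs; the gripper's body (76 mm by 85 mm) begins 54 mm behind the grasp point. The pads swing forward as they close: fully open they stand 13 mm farther back than shut.
Start: joints at [-1.067, 0.385, 0.008, 0, -1.194, -0.259], TCP at [151.494, -606.341, 231.312] pointing down, gripper open.
Joint ranges: [-3.14, 3.14], [-1.21, 2.06], [-1.07, 1.41], [-3.16, 2.05], [-2.99, -0.16], [-3.1, 3.1]. Speed limits (rad/s): [2.79, 2.79, 3.14, 3.14, 3.14, 3.14].

INTERFACE

Orientations are given as a unit quaternion [x, y, z, w].
In Python, from bench import arm, optics gives the robot as it stands. The module is installed in compiled form; this text tells all that it offers.
- The arm moves only by the tool step_arm, never from a script. Its argument "motion" is a list of rows, each an object with "dr": the turn, a rotation vector about the tool's x, y, z in units of 8 degrees (1.0 is 8 degrees), a list of three; "slide": the shift along the tool's x, y, z in mm, a list of three; "jaw": the finger opening in mm, from 0 to 85.4. A call has exactly 8 rows; each row is the pose to reach, as a shift and turn from the pose commanded when the call began, along the tool's axes at that moment; what a row does not reach only later rows make up. A row lasts 1/8 s, in which the tool goes at most 62.5 mm and 10.7 degrees, less where a joint would pass 70% of its speed; a pose out of reach is approached as far as the arm can. A call with a gripper value outside its range is refused whole. The fingers move at their own pace and stop on an object; the grip force is fixed at half the most. Time passes only in rows, so rows that repeat a pose let the fingers close, or fill a call up. It gives the time, the measured TCP pose, the force, the opening and the grip force at its end, in the units of the state.
- arm.read_state(): the state, without advancing time (a new reading comes with each control period).
- optics.get_image(name): name is "scene" or "top"; returns the picture (420x560x3 uint8, blue, green, red); there is no depth.
- optics.camera_info(name): a dict with "camera_matrix" (3x3 intrinsics, pixels), "view" (4x4, takes a point from world to camera coordinates). Camera axes: x right, y up, looking along -z (the intrinsics and any distortion apply to the point x, -y, -z); pixel columns grow to the right and rows downward; lengths in mm; the calibration is good to about 2 mm. A picture is of the moment at which its call begins. camera_info takes no time and is no camera call.
- arm.job_done(): hands the job in; it is judged then, once.
The state is a dict: "clock": time; "joints": joint angles; "joint_vel": joint speeds; "joint_efforts": joint torques, N m; "position": TCP position; "ee_rot": TCP orientation; "contact_force": force on the tool from outside, world axes, zero at the start; "wrist_torque": the same for the moment, N m; "gripper_width": finger opening in mm; "grasp_force": force on a finger pad.
Only numpy, scipy, OpenCV 4.12 (cv2) and the standard library are available. Lean on these libraries where they do the work, as an engineer would, in place of code of your own. Each camera call takes 0.05 s, during which the arm holds its last target. There are 200 camera calls.

TASK

Lift the tall hinged lid out of the drying rack and bring it to the clamped jewellery box, standing upright as an open lid does, with its grey lined face towards the inside of the box, so that its two hinge knuckles go down between the box's three without being forced and all the holes line up for the hinge pin. Finish while still holding the lid in the gripper, still and lined up: do not let go, the pin is put in afterwards. Leave the short lid, the hinge pin in its tray, the ring and the pliers as they are.

Things in the scene. Friction and masses are not known exactly. Their poses are not given: they have to be found in the camera images.
- lid: tall wooden lid with a two-knuckle hinge leaf, 0.08 to 0.16 kg, standing upright in a slot of the rack, hinge edge down: plain slab 12 mm thick (x), 120 mm long (y), 80 mm high (z up). Origin: centre of the slab's lower edge. +x: outer face with thin silver lines; -x: inner face, lined grey. Grip it from above across the 12 mm, in its upper half
- lid_hole_left (a point): point on the lid's knuckle axis (parallel to its y), at the outer end of its +y knuckle: (-6, 20.5, -6.2) mm in the lid's frame; axes as the lid's. The lid's two tube knuckles, 11 mm outside diameter, 6.5 mm bore, 13 mm long, are centred at y = +14 and -14 mm; they reach 11.7 mm below the slab and 5.5 mm past its inner face
- lid_hole_right (a point): the same at the outer end of its -y knuckle: (-6, -20.5, -6.2) mm in the lid's frame
- jewel_box: open wooden box in a screw clamp, all immovable. Origin: on the bench under the box's centre; z up, +x out of the back wall with the hinge, y along the hinge. Box 80 mm (x) by 120 mm (y), rim at z = 70, back face at x = 40 mm. Clamp cheeks: 54 mm high, to y = 82 and -122 mm; screw handle to y = -148 mm
- box_hole_left (a point): point on the box's knuckle axis where lid_hole_left belongs: (46.2, 20.5, 70) mm in the box's frame; axes as the box's. Three tube knuckles, 11 mm outside, 12 mm long, at y = -28, 0, 28 mm leave two 16 mm gaps for the lid's knuckles, coming from above
- box_hole_right (a point): point on the same axis where lid_hole_right belongs: (46.2, -20.5, 70) mm in the box's frame. With the holes in line the lid's axes are parallel to the box's, the slab stands just behind the back wall, its underside 0.7 mm above the tops of the box's knuckles and its knuckles 0.7 mm clear of the back face; both are rigid stops
- rack: wooden drying rack, immovable: board 160 mm (x) by 120 mm (y), origin under its centre, with two combed rails along x at y = +46 and -46 mm, 8 mm wide, 44 mm high. Two 15 mm wide slots at x = -40 and +40 mm, floors at z = 26 mm, each hold a lid by its ends; at the start the lids' axes are the rack's, a lid up to 5 mm off centre along y
- short_lid: the other lid, in the other slot, to be left there: no hinge, 12 mm thick (x), 112 mm long (y), only 55 mm high (z). Origin: centre of its lower edge
- hinge_pin: silver hinge pin, 3.5 mm diameter, 72 mm long along its y, lying in a small steel tray 36 x 100 x 12 mm beyond the work; leave it. Origin: underside of its middle
- ring: silver finger ring lying flat, 24 mm diameter, 8 mm high, with a rough lilac stone reaching 27 mm out along its +x and 17 mm high; leave it. Origin: underside centre
- pliers: pliers lying flat, about 165 mm long along x and 65 mm wide, 13 mm high, blue handles to -x; leave them. Origin: underside, near the pivot
Not all that is in view belongs to the job. What is meant by the rack is not pink, and is the larger of those in its own colour.

How it is judged:
By the outcome, as a careful person would: the job done as asked, in the order asked, and still so for the second after the job is handed in, while the arm keeps its last pose, push and grip.
It also fails if it takes over 38 s, if anything falls off the work surface, if the arm or the gripper's body presses on something with over 40 N, if the wrist force passes 120 N, or if a joint passes its speed limit or range.

## Working session

There is one attempt and no reset: what is moved stays moved. The work goes in short steps, Python scripts to look and compute and a tool call to move; the robot and the scene stay as the last step left them, time stands still between calls to the robot, and variables do not carry over. Pictures are saved under pics/ and viewed, at most 10 in all, crops included, and the job is handed in when it is done.

Besides the shell and the picture viewer there is one more tool, called after "Call:" as name(argument=value, ...) on one line, values as JSON. step_arm: Moves the arm, as the interface text tells. Its arguments: {"type":"object","properties":{"motion":{"type":"array","items":{"type":"object","properties":{"dr":{"type":"array","items":{"type":"number"}},"slide":{"type":"array","items":{"type":"number"}},"jaw":{"type":"number"}}}}},"required":["motion"]}

```bash
mkdir -p pics; cat > h.py <<'E'
import numpy as np, cv2
from bench import arm, optics
def snap(n,f,crop=None,s=1):
    im=np.asarray(optics.get_image(n)); cv2.imwrite(f'pics/raw_{f}.png',im)
    if crop: x0,y0,x1,y1=crop; im=cv2.resize(im[y0:y1,x0:x1],None,fx=s,fy=s,interpolation=cv2.INTER_CUBIC)
    cv2.imwrite(f'pics/{f}.png',im)
def proj(n,P):
    c=optics.camera_info(n); V=np.array(c['view']);K=np.array(c['camera_matrix'])
    q=np.atleast_2d(P)@V[:3,:3].T+V[:3,3]; q=q*[1,-1,-1]; p=q@K.T
    return p[:,:2]/p[:,2:]
def back(n,uv,z):
    c=optics.camera_info(n); V=np.array(c['view']);K=np.array(c['camera_matrix'])
    uv=np.atleast_2d(uv); d=np.c_[uv,np.ones(len(uv))]@np.linalg.inv(K).T*[1,-1,-1]@V[:3,:3]
    o=-V[:3,:3].T@V[:3,3]
    return o+d*((np.asarray(z)-o[2])/d[:,2])[:,None]
E
python3 - <<'E'
from h import *
for n in('scene','top'):
    snap(n,n+'0'); print(optics.camera_info(n))
a=cv2.imread('pics/scene0.png')
print(arm.read_state())
E
```

```text
{'camera_matrix': array([[420.55292271,   0.        , 278.63256686],
       [  0.        , 420.55292271, 202.93582617],
       [  0.        ,   0.        ,   1.        ]]), 'view': array([[ 1.24245071e-01,  9.92251003e-01, -1.05312401e-03,
         8.94551199e+01],
       [-7.77476290e-01,  9.80113169e-02,  6.21228139e-01,
         4.09312713e+02],
       [ 6.16517462e-01, -7.63657556e-02,  7.83629051e-01,
        -1.38216773e+03],
       [ 0.00000000e+00,  0.00000000e+00,  0.00000000e+00,
         1.00000000e+00]])}
{'camera_matrix': array([[501.71949497,   0.        , 277.08878636],
       [  0.        , 501.71949497, 210.42133883],
       [  0.        ,   0.        ,   1.        ]]), 'view': array([[ 2.63691041e-02, -9.99561821e-01, -1.34475423e-02,
        -1.52488340e+02],
       [ 9.90576208e-01,  2.43187171e-02,  1.34786412e-01,
        -5.46330981e+02],
       [-1.34400325e-01, -1.68750124e-02,  9.90783421e-01,
        -1.20316175e+03],
       [ 0.00000000e+00,  0.00000000e+00,  0.00000000e+00,
         1.00000000e+00]])}
{'clock': 0.1, 'joints': array([-1.06741059e+00,  3.85470015e-01,  6.76568061e-03, -4.18821589e-04,
       -1.19401033e+00, -2.58600614e-01]), 'joint_vel': array([ 0.00059501, -0.00134405,  0.00486336,  0.001831  ,  0.00019646,
        0.00030457]), 'joint_efforts': array([ 5.40723777e-04, -3.93319988e+01,  1.88930243e+01,  4.19789135e+00,
       -2.60017463e-03,  4.22394706e-06]), 'position': array([ 151.35341413, -605.85889935,  230.34044975]), 'ee_rot': array([-1.22010501e-01,  9.92528327e-01,  9.62771655e-04, -1.75970292e-04]), 'contact_force': array([0.43676121, 0.23369644, 0.29041102]), 'wrist_torque': array([-0.00626662, -0.00859808,  0.00456296]), 'grasp_force': 0.0, 'gripper_width': 85.67998075784773}
```

View pics/top0.png

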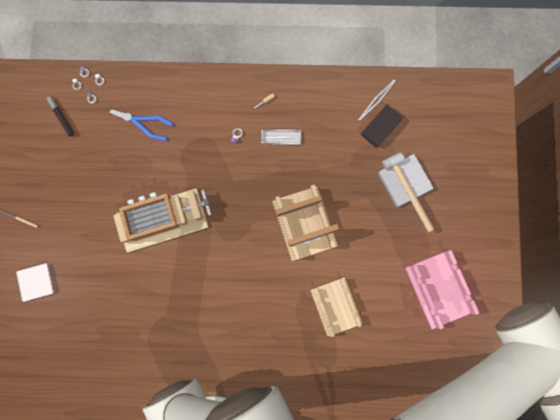

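View pics/scene0.png

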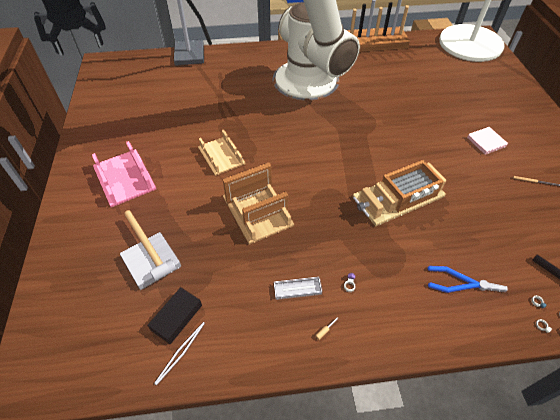

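Top view: the large tan rack with lids is at (305,222). Things it could be taken for are the small tan rack (336,306) and the pink rack (441,290), and both are ruled out. The box is at (148,217). The two lids are at (298,203) and (313,236); close crops will show which one is tall.

```bash
python3 - <<'E'
import cv2
a=cv2.imread('pics/raw_top0.png')[175:270,100:220];b=cv2.imread('pics/raw_top0.png')[175:270,255:355]
c=cv2.imread('pics/raw_scene0.png')[155:250,215:315];d=cv2.imread('pics/raw_scene0.png')[155:230,345:455]
r=lambda i,f:cv2.resize(i,None,fx=f,fy=f,interpolation=cv2.INTER_CUBIC)
for n,p,q,f in(('rack',b,c,4),('box',a,d,5)):
    p,q=r(p,4 if n=='rack' else 3.4),r(q,4 if n=='rack' else 3.5)
    h=max(len(p),len(q));pad=lambda i:cv2.copyMakeBorder(i,0,h-len(i),0,0,0)
    o=cv2.hconcat([pad(p),pad(q)]);print(o.shape);cv2.imwrite(f'pics/{n}.png',o)
E
```

```text
(380, 800, 3)
(323, 793, 3)
```

View pics/rack.png

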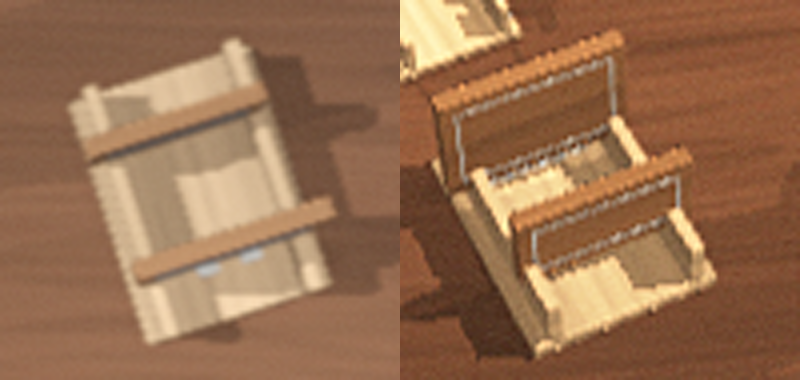

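View pics/box.png

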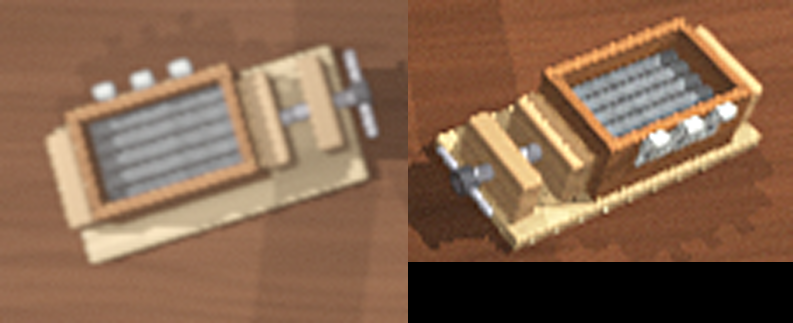

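The crops settle it. The tall lid is the one nearer the robot, at about (313,236) in the top view, with its white knuckles towards the robot and its silver-lined face away. The box's three knuckles (131–153, 195–201) also face +x. So the lid already has the right facing and only a small yaw is needed.

```bash
cat > fit.py <<'E'
from h import *
from scipy.optimize import least_squares, minimize
def W(p,L):
    c,s=np.cos(p[2]),np.sin(p[2]); L=np.asarray(L,float)
    return np.c_[p[0]+c*L[:,0]-s*L[:,1],p[1]+s*L[:,0]+c*L[:,1],L[:,2]]
def fit(L,uv,p0):  # uv: dict view->pixels
    def f(p): return np.concatenate([(proj(n,W(p,L))-u).ravel() for n,u in uv.items()])
    r=least_squares(f,p0,loss='soft_l1'); return r.x,f(r.x)
E
python3 - <<'E'
from fit import *
cv=lambda U,f,o:(np.array(U,float)+.5)/f-.5+o
for name,L,t,s,p0 in (
 ('lid',[(-6,60,106),(6,60,106),(6,-60,106),(-6,-60,106)],
  cv([(138,283),(133,265),(330,199),(336,216)],4,[255,175]), cv([(612-400,31),(623-400,45),(441-400,110),(432-400,96)],4,[215,155])[[0,1,2,3]],[500,-250,.2]),
 ('short',[(-6,56,81),(6,56,81),(6,-56,81),(-6,-56,81)],
  cv([(92,161),(86,148),(263,86),(268,100)],4,[255,175]), cv([(682-400,149),(691-400,160),(518-400,227),(511-400,214)],4,[215,155]),[560,-240,.2]),
 ('box',[(-40,60,70),(40,60,70),(40,-60,70),(-40,-60,70),(46,28,73),(46,0,73),(46,-28,73)],
  cv([(92,219),(65,112),(231,65),(268,170),(104,90),(141,78),(179,68)],3.4,[100,175]),
  cv([(683-408,20),(755-408,92),(607-408,152),(545-408,73),(727-408,110),(694-408,126),(659-408,141)],3.5,[345,155]),[530,150,.2])):
    for uv in ({'top':t},{'scene':s},{'top':t,'scene':s}):
        p,r=fit(L,uv,p0); print(name,list(uv),p.round(3),np.degrees(p[2]).round(1),r.round(1))
from scipy.spatial.transform import Rotation as R
print(R.from_quat(arm.read_state()['ee_rot']).as_matrix().round(3))
E
```

```text
lid ['top'] [ 4.85738e+02 -2.24733e+02  3.50000e-01] 20.0 [ 0.3  0.2 -0.1 -0.3 -0.2 -0.3 -0.   0.4]
lid ['scene'] [ 4.90063e+02 -2.26094e+02  3.43000e-01] 19.7 [ 1.2 -0.4  0.7 -0.6 -1.   0.4 -0.7  0.4]
lid ['top', 'scene'] [ 4.8693e+02 -2.2525e+02  3.5500e-01] 20.4 [ 0.6 -0.2  0.2 -0.6 -0.1 -0.9  0.2 -0.3  1.3 -1.6  0.8 -1.8 -0.5 -0.4
 -0.3 -0.4]
short ['top'] [ 5.56899e+02 -1.91081e+02  3.64000e-01] 20.9 [-0.   0.8 -0.2 -0.7 -0.1 -0.7  0.3  0.5]
short ['scene'] [ 5.62201e+02 -1.91488e+02  3.43000e-01] 19.7 [ 0.6 -0.9  0.8 -0.1 -0.5  0.6 -0.9  0.1]
short ['top', 'scene'] [ 5.58929e+02 -1.91188e+02  3.62000e-01] 20.8 [ 0.  -0.1 -0.1 -1.5 -0.1 -1.5  0.4 -0.3  0.3 -2.3  0.5 -1.5 -0.2 -0.2
 -0.7 -0.7]
box ['top'] [5.23902e+02 1.73604e+02 3.20000e-01] 18.3 [ 0.3  0.2 -0.  -0.  -1.  -0.5 -3.2  0.1  0.3  0.1  0.6  0.3  0.6 -0.1]
box ['scene'] [5.27511e+02 1.72126e+02 3.26000e-01] 18.7 [ 0.  -0.6  0.4  0.4  1.6  0.2 -0.5 -0.2 -0.3  0.6 -0.4 -0.  -0.1 -0.3]
box ['top', 'scene'] [5.25104e+02 1.73138e+02 3.23000e-01] 18.5 [ 0.6 -0.3  0.2 -0.4 -0.8 -1.1 -2.9 -0.5  0.5 -0.3  0.8 -0.2  0.8 -0.6
  0.1 -1.3  0.4 -0.3  1.7 -0.7 -0.3 -1.1 -0.3 -0.2 -0.4 -0.9 -0.1 -1.2]
[[-0.97  -0.242 -0.001]
 [-0.242  0.97   0.002]
 [ 0.     0.002 -1.   ]]
```

Call:
step_arm(motion=[{"dr":[0,0,-1.3],"slide":[-50,34,0],"jaw":60},{"dr":[0,0,-2.6],"slide":[-100,69,0],"jaw":60},{"dr":[0,0,-3.9],"slide":[-150,103,0],"jaw":60},{"dr":[0,0,-5.2],"slide":[-200,138,0],"jaw":60},{"dr":[0,0,-6.5],"slide":[-250,172,0],"jaw":60},{"dr":[0,0,-7.8],"slide":[-300,206,0],"jaw":60},{"dr":[0,0,-9.1],"slide":[-350,240,0],"jaw":60},{"dr":[0,0,-10.4],"slide":[-400,275,0],"jaw":60}])

```text
clock: 1.1
position: [473.8, -240.8, 231.1]
ee_rot: [0.752, -0.659, -0.0, 0.0]
contact_force: [1.4, -0.8, 0.1]
gripper_width: 60.2
grasp_force: 0.0
```

Call:
step_arm(motion=[{"dr":[0,0,-0.8],"slide":[-8,-9,20],"jaw":50},{"dr":[0,0,-1.6],"slide":[-15.2,-17,50],"jaw":50},{"dr":[0,0,-1.6],"slide":[-15.2,-17,86],"jaw":50},{"dr":[0,0,-1.6],"slide":[-15.2,-17,106],"jaw":50},{"dr":[0,0,-1.6],"slide":[-15.2,-17,106],"jaw":50},{"dr":[0,0,-1.6],"slide":[-15.2,-17,106],"jaw":50},{"dr":[0,0,-1.6],"slide":[-15.2,-17,106],"jaw":50},{"dr":[0,0,-1.6],"slide":[-15.2,-17,106],"jaw":50}])

```text
clock: 2.1
position: [488.3, -225.5, 126.2]
ee_rot: [0.819, -0.573, 0.001, -0.0]
contact_force: [-0.2, -0.1, 0.3]
gripper_width: 49.6
grasp_force: 0.0
```

```bash
python3 - <<'E'
from h import *
snap('top','t1');snap('scene','s1')
s=arm.read_state();print(s['position'],s['ee_rot'],s['joints'])
P=s['position']
r=lambda i:cv2.resize(i,None,fx=3,fy=3,interpolation=cv2.INTER_CUBIC)
a=cv2.imread('pics/t1.png')[170:290,235:365];b=cv2.imread('pics/s1.png')[110:230,195:325]
cv2.imwrite('pics/c1.png',cv2.hconcat([r(a),r(b)]))
for n in('top','scene'):print(n,proj(n,[P,P+[0,0,19],P+[0,0,73]]).round(1).tolist())
E
```

```text
[ 488.05389289 -225.43627169  125.83984928] [ 8.19255015e-01 -5.73429123e-01  4.51461151e-04 -2.40427260e-04] [-1.30912812e-01  3.40347961e-01 -3.52926822e-01 -1.27485752e-05
 -8.76498610e-01  4.80346282e-01]
top [[314.1, 233.0], [314.6, 232.3], [316.1, 229.9]]
scene [[246.5, 165.5], [246.0, 159.7], [244.5, 142.1]]
```

View pics/c1.png

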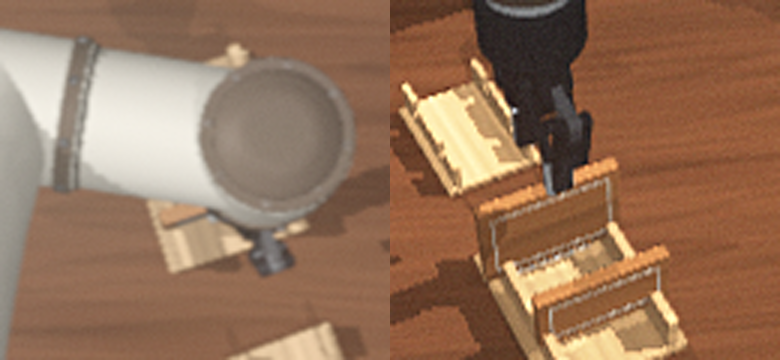

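Scene crop: the fingers stand over the tall lid's middle (near (555,185)), straddling it. Going down to grip.

Call:
step_arm(motion=[{"slide":[0,0,20],"jaw":50},{"slide":[0,0,40],"jaw":50},{"slide":[0,0,54],"jaw":50},{"slide":[0,0,54],"jaw":50},{"slide":[0,0,54],"jaw":30},{"slide":[0,0,54],"jaw":20},{"slide":[0,0,54],"jaw":16},{"slide":[0,0,54],"jaw":16}])

```text
$.motion[0]: bad value
```

```bash
python3 - <<'E'
from h import *
snap('scene','s2')
s=arm.read_state();print(s['position'],s['contact_force'],s['wrist_torque'],s['gripper_width'])
a=cv2.imread('pics/s2.png')[130:250,205:325]
cv2.imwrite('pics/c2.png',cv2.resize(a,None,fx=5,fy=5,interpolation=cv2.INTER_CUBIC))
E
```

```text
[ 487.98990452 -225.42310998  125.71651281] [-0.49680386 -0.1787314  -0.29736184] [ 0.00802003  0.02039561 -0.02673051] 50.18408209190527
```

View pics/c2.png

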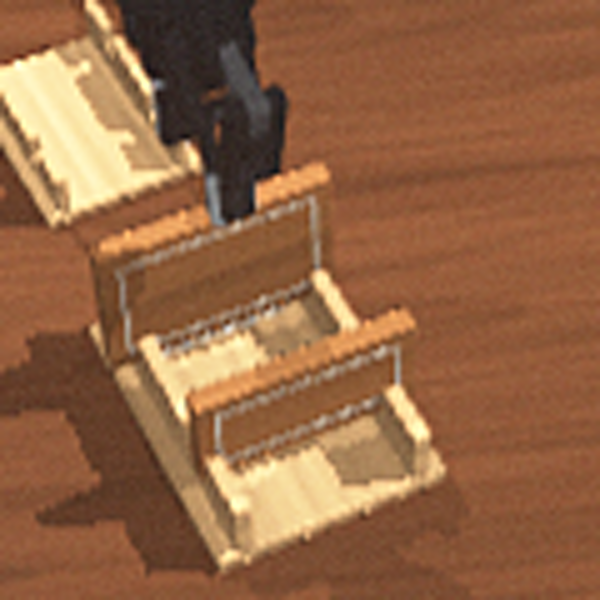

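The call was refused because "dr" was missing, so nothing moved. The picture shows the near finger just in front of the lid's outer face at its middle (225,215). Redoing the descent.

Call:
step_arm(motion=[{"dr":[0,0,0],"slide":[0,0,20],"jaw":50},{"dr":[0,0,0],"slide":[0,0,40],"jaw":50},{"dr":[0,0,0],"slide":[0,0,54],"jaw":50},{"dr":[0,0,0],"slide":[0,0,54],"jaw":50},{"dr":[0,0,0],"slide":[0,0,54],"jaw":30},{"dr":[0,0,0],"slide":[0,0,54],"jaw":20},{"dr":[0,0,0],"slide":[0,0,54],"jaw":16},{"dr":[0,0,0],"slide":[0,0,54],"jaw":16}])

```text
clock: 3.25
position: [488.0, -225.4, 71.6]
ee_rot: [0.819, -0.573, 0.0, -0.0]
contact_force: [-0.3, 0.5, -0.2]
gripper_width: 16.0
grasp_force: 0.0
```

```bash
python3 - <<'E'
from h import *
s=arm.read_state();print(s['position'],s['contact_force'],s['wrist_torque'],s['gripper_width'],s['grasp_force'])
E
```

```text
[ 488.00937481 -225.39804713   71.62732413] [-0.31758894  0.51749484 -0.24747828] [-0.03353501  0.02753311  0.00038855] 16.02686065584247 0.0
```

Call:
step_arm(motion=[{"dr":[0,0,0],"slide":[0,0,0],"jaw":14},{"dr":[0,0,0],"slide":[0,0,0],"jaw":12.5},{"dr":[0,0,0],"slide":[0,0,0],"jaw":5},{"dr":[0,0,0],"slide":[0,0,0],"jaw":5},{"dr":[0,0,0],"slide":[0,0,0],"jaw":5},{"dr":[0,0,0],"slide":[0,0,0],"jaw":5},{"dr":[0,0,0],"slide":[0,0,0],"jaw":5},{"dr":[0,0,0],"slide":[0,0,0],"jaw":5}])

```text
clock: 4.25
position: [488.0, -225.4, 71.5]
ee_rot: [0.819, -0.573, 0.0, -0.0]
contact_force: [-0.4, 1.6, 3.3]
gripper_width: 11.0
grasp_force: 58.8
```

```bash
python3 - <<'E'
from h import *
s=arm.read_state();print(s['position'],s['contact_force'],s['wrist_torque'],s['gripper_width'],s['grasp_force'],s['ee_rot'])
E
```

```text
[ 487.9787899  -225.41216546   71.4773599 ] [-0.35822768  1.57010249  3.31788925] [0.07925764 0.03410339 0.04477222] 11.001995815267543 58.79217088222504 [ 8.19326309e-01 -5.73327464e-01  1.38315490e-04 -1.58935487e-05]
```

Firm grip: 11 mm opening, 59 N, and almost no side force. Lifting and carrying.

Call:
step_arm(motion=[{"dr":[0,0,0],"slide":[0,0,-15],"jaw":5},{"dr":[0,0,0],"slide":[0,0,-40],"jaw":5},{"dr":[0,0,0],"slide":[0,0,-75],"jaw":5},{"dr":[0,0,0],"slide":[-10,-6,-100],"jaw":5},{"dr":[0,0,0],"slide":[-40,-25,-100],"jaw":5},{"dr":[0,0,0],"slide":[-80,-50,-100],"jaw":5},{"dr":[0,0,0],"slide":[-120,-75,-100],"jaw":5},{"dr":[0,0,0],"slide":[-160,-100,-100],"jaw":5}])

```text
clock: 5.25
position: [526.7, -39.5, 171.9]
ee_rot: [0.819, -0.573, -0.0, 0.0]
contact_force: [-0.5, -1.0, -1.1]
gripper_width: 11.2
grasp_force: 59.0
```

Call:
step_arm(motion=[{"dr":[0,0,0],"slide":[-40,-25,0],"jaw":5},{"dr":[0,0,0.1],"slide":[-80,-50,0],"jaw":5},{"dr":[0,0,0.19],"slide":[-120,-75,0],"jaw":5},{"dr":[0,0,0.19],"slide":[-160,-100,0],"jaw":5},{"dr":[0,0,0.19],"slide":[-185,-115,5],"jaw":5},{"dr":[0,0,0.19],"slide":[-200,-124,15],"jaw":5},{"dr":[0,0,0.19],"slide":[-200,-124,20],"jaw":5},{"dr":[0,0,0.19],"slide":[-200,-124,20],"jaw":5}])

```text
clock: 6.25
position: [574.3, 188.3, 150.6]
ee_rot: [0.811, -0.585, -0.001, 0.001]
contact_force: [0.9, 0.2, -1.5]
gripper_width: 11.2
grasp_force: 59.0
```

```bash
python3 - <<'E'
from h import *
snap('scene','s3');snap('top','t3')
s=arm.read_state();print(s['position'],s['contact_force'],s['wrist_torque'],s['gripper_width'],s['grasp_force'],s['ee_rot'])
r=lambda i:cv2.resize(i,None,fx=5,fy=5,interpolation=cv2.INTER_CUBIC)
a=cv2.imread('pics/s3.png')[130:240,365:465]
b=cv2.imread('pics/t3.png')[165:240,100:160]
b=cv2.copyMakeBorder(r(b),0,175,0,0,0)
cv2.imwrite('pics/c3.png',cv2.hconcat([r(a),b]))
E
```

```text
[574.961762   188.42500609 151.50581505] [-0.07428359 -0.09588636 -0.81312712] [-0.01539074 -0.05150673  0.01817014] 11.271153767999902 58.963801860809326 [ 8.11248300e-01 -5.84701777e-01  8.42843662e-06  1.67624432e-04]
```

View pics/c3.png

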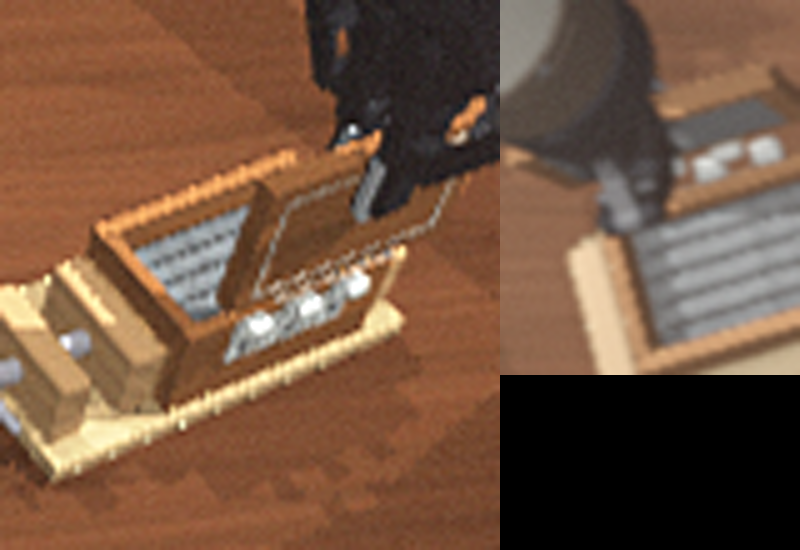

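Scene crop: the lid is upright above and behind the back wall, its silver-lined face outwards, over the box knuckles (262,322), (312,303) and (357,284). The top crop shows the grey lining facing the box, with lid knuckles among the box's. Next, measure the box knuckles to sub-pixel and overlay the predictions.

```bash
python3 - <<'E'
from fit import *
def blobs(f,x0,y0,x1,y1,th=185):
    im=cv2.imread(f)[y0:y1,x0:x1].astype(float); m=(im.min(2)>th).astype(np.uint8)
    n,l,st,c=cv2.connectedComponentsWithStats(m)
    w=im.min(2)
    return [(round((w[l==i]*np.where(l==i)[1].astype(float)).sum()/w[l==i].sum()+x0,2),round((w[l==i]*np.where(l==i)[0]).sum()/w[l==i].sum()+y0,2),int(st[i,4])) for i in range(1,n) if st[i,4]>=4]
print('t0',blobs('pics/raw_top0.png',122,188,160,206)); print('s0',blobs('pics/raw_scene0.png',405,178,445,205))
print('t3',blobs('pics/raw_t3.png',122,180,165,206)); print('s3',blobs('pics/raw_s3.png',405,178,445,205))
K=[(46.2,y,73) for y in(28,0,-28)]
for n,p in(('top',[523.9,173.6,.323]),('scene',[527.5,172.1,.323])):print(n,proj(n,W(p,K)).round(2).tolist())
# lid now, per camera bias (camera minus robot)
TCP=np.array([575.0,188.5]);zb=151.4-45.5
for n,b in(('top',[-2.3,.7]),('scene',[2.1,-.7])):
    p=[*(TCP+b),np.radians(18.5)]
    print(n,'lidkn',proj(n,W(p,[(-6,14,zb-6.2),(-6,-14,zb-6.2)])).round(1).tolist(),'low corners +-y outer',proj(n,W(p,[(6,60,zb),(6,-60,zb),(-6,-60,zb),(-6,-60,zb+80)])).round(1).tolist())
r=lambda i,f:cv2.resize(i,None,fx=f,fy=f,interpolation=cv2.INTER_CUBIC)
a=cv2.imread('pics/raw_t3.png')[175:210,120:170];b=cv2.imread('pics/raw_s3.png')[160:210,405:455]
cv2.imwrite('pics/c4.png',cv2.vconcat([r(a,8),r(b,8)][:1]+[r(cv2.imread('pics/raw_s3.png')[170:203,405:455],8)]))
E
```

```text
t0 [(np.float64(152.48), np.float64(194.49), 20), (np.float64(141.11), np.float64(197.99), 19), (np.float64(130.11), np.float64(201.39), 17)]
s0 [(np.float64(435.65), np.float64(186.02), 18), (np.float64(426.39), np.float64(190.08), 21), (np.float64(416.58), np.float64(193.95), 21)]
t3 [(np.float64(152.24), np.float64(194.32), 12), (np.float64(140.81), np.float64(197.87), 10)]
s3 [(np.float64(436.08), np.float64(186.3), 16), (np.float64(427.0), np.float64(190.71), 18), (np.float64(416.81), np.float64(194.5), 16)]
top [[130.48, 201.18], [141.67, 197.8], [152.84, 194.43]]
scene [[435.49, 186.74], [425.92, 190.67], [416.21, 194.66]]
top lidkn [[133.2, 198.0], [144.6, 194.6]] low corners +-y outer [[112.2, 198.5], [161.4, 183.7], [162.7, 188.5], [154.0, 181.9]]
scene lidkn [[433.6, 181.3], [423.8, 185.3]] low corners +-y outer [[453.7, 176.5], [411.3, 193.9], [408.0, 190.2], [417.2, 165.6]]
```

View pics/c4.png

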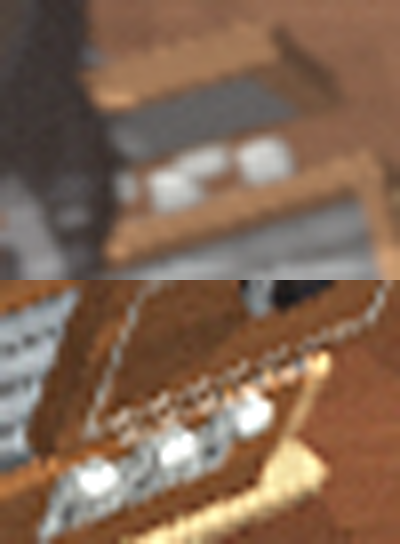

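```bash
python3 - <<'E'
from h import *
s=arm.read_state();print(s['clock'],s['position'],s['joint_vel'].round(4),s['contact_force'])
E
```

```text
6.35 [574.961762   188.42500609 151.50581505] [ 0.     -0.0052  0.0083  0.0012  0.002   0.0008] [-0.07428359 -0.09588636 -0.81312712]
```

Call:
step_arm(motion=[{"dr":[0,0,0],"slide":[-1,-1,0],"jaw":5},{"dr":[0,0,0],"slide":[-1,-1,4],"jaw":5},{"dr":[0,0,0],"slide":[-1,-1,8],"jaw":5},{"dr":[0,0,0],"slide":[-1,-1,12],"jaw":5},{"dr":[0,0,0],"slide":[-1,-1,14],"jaw":5},{"dr":[0,0,0],"slide":[-1,-1,16],"jaw":5},{"dr":[0,0,0],"slide":[-1,-1,16],"jaw":5},{"dr":[0,0,0],"slide":[-1,-1,16],"jaw":5}])

```text
clock: 7.35
position: [575.8, 190.9, 135.4]
ee_rot: [0.812, -0.584, 0.0, -0.0]
contact_force: [0.4, 0.3, -1.8]
gripper_width: 11.5
grasp_force: 59.0
```

```bash
python3 - <<'E'
from h import *
snap('scene','s4');snap('top','t4')
s=arm.read_state();print(s['clock'],s['position'],s['ee_rot'],s['contact_force'],s['wrist_torque'])
r=lambda i:cv2.resize(i,None,fx=9,fy=9,interpolation=cv2.INTER_CUBIC)
a=cv2.imread('pics/t4.png')[180:210,120:165];b=cv2.imread('pics/s4.png')[170:203,405:450]
cv2.imwrite('pics/c5.png',cv2.vconcat([r(a),r(b)]))
E
```

```text
7.45 [575.77441361 190.8644683  135.46066684] [ 8.11604292e-01 -5.84207540e-01  6.59541969e-05 -1.38243254e-04] [-0.10466944  1.10041881 -0.42091412] [-0.0286139   0.01527888 -0.01268786]
```

View pics/c5.png

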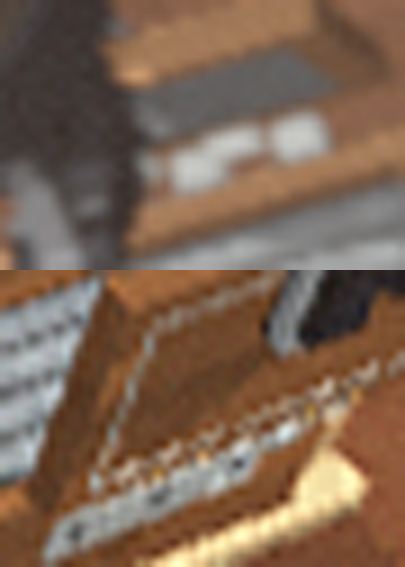

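Top crop: the lid's -y knuckle (238,140) sits between box knuckles (198,170) and (300,137). No contact yet. I'll check y with sub-pixel edge profiles.

```bash
python3 - <<'E'
from fit import *
from scipy.ndimage import map_coordinates
def prof(f,n,p,lx,z,ys):
    im=cv2.imread(f'pics/raw_{f}.png').min(2).astype(float)
    uv=proj(n,W(p,[(lx,y,z) for y in ys]))
    return map_coordinates(im,[uv[:,1],uv[:,0]],order=1)
def cross(ys,v,th):
    i=np.where(np.diff(np.sign(v-th)))[0]
    return [round(ys[k]+(th-v[k])/(v[k+1]-v[k])*(ys[k+1]-ys[k]),1) for k in i]
ys=np.arange(-45,45,.5)
B={'top':[523.9,173.6,.323],'scene':[527.5,172.1,.323]}
for n,f in(('top','top0'),('scene','scene0')):
  for dx in(-1,1,3):
    v=prof(f,n,B[n],46.2+dx,74,ys);print(n,'box',dx,cross(ys,v,165),v.max().round())
T=np.array([575.8,190.87]);b=np.array([-2.3,.7])
for f,T,z in(('t4',[575.8,190.87],135.4),('t3',[575.0,188.5],151.5)):
  for dx in(-3,-1,1):
    zz=z-45.5-6.2+3; v=prof(f,'top',[*(np.array(T)+b),.323],-6+dx,zz,ys);print(f,'lid',dx,cross(ys,v,165),v.max().round())
E
```

```text
top box -1 [np.float64(-34.3), np.float64(-20.2), np.float64(-6.0), np.float64(7.7), np.float64(21.9), np.float64(35.5)] 234.0
top box 1 [np.float64(-34.1), np.float64(-20.0), np.float64(-5.8), np.float64(7.8), np.float64(21.9), np.float64(35.7)] 237.0
top box 3 [np.float64(-33.1), np.float64(-20.4), np.float64(-5.2), np.float64(7.2), np.float64(22.8), np.float64(35.1)] 223.0
scene box -1 [np.float64(-34.0), np.float64(-18.7), np.float64(-6.3), np.float64(8.7), np.float64(21.6), np.float64(36.6)] 255.0
scene box 1 [np.float64(-37.3), np.float64(-36.5), np.float64(-35.5), np.float64(-18.7), np.float64(-9.7), np.float64(-9.4), np.float64(-6.1), np.float64(8.9), np.float64(16.1), np.float64(18.3), np.float64(20.6), np.float64(35.3)] 255.0
scene box 3 [np.float64(-35.1), np.float64(-20.2), np.float64(-7.0), np.float64(8.0), np.float64(21.6), np.float64(33.3)] 253.0
t4 lid -3 [np.float64(-36.3), np.float64(-25.6), np.float64(-19.7), np.float64(1.8)] 192.0
t4 lid -1 [np.float64(-35.3), np.float64(-27.0), np.float64(-20.0), np.float64(0.2)] 190.0
t4 lid 1 [np.float64(-17.3), np.float64(-8.9)] 178.0
t3 lid -3 [np.float64(-36.9), np.float64(-26.1), np.float64(-20.3), np.float64(0.4)] 211.0
t3 lid -1 [np.float64(-20.7), np.float64(-7.8)] 188.0
t3 lid 1 [] 163.0
```

Call:
step_arm(motion=[{"dr":[0,0,0],"slide":[0.5,0,0],"jaw":5},{"dr":[0,0,0],"slide":[0.5,0,2],"jaw":5},{"dr":[0,0,0],"slide":[0.5,0,3],"jaw":5},{"dr":[0,0,0],"slide":[0.5,0,4],"jaw":5},{"dr":[0,0,0],"slide":[0.5,0,4.5],"jaw":5},{"dr":[0,0,0],"slide":[0.5,0,5],"jaw":5},{"dr":[0,0,0],"slide":[0.5,0,5],"jaw":5},{"dr":[0,0,0],"slide":[0.5,0,5],"jaw":5}])

```text
clock: 8.45
position: [575.9, 190.4, 130.4]
ee_rot: [0.812, -0.584, 0.0, -0.0]
contact_force: [-0.3, 0.2, -0.9]
gripper_width: 11.3
grasp_force: 59.0
```

Call:
step_arm(motion=[{"dr":[0,0,0],"slide":[0,0,0.5],"jaw":5},{"dr":[0,0,0],"slide":[0,0,1],"jaw":5},{"dr":[0,0,0],"slide":[0,0,1.5],"jaw":5},{"dr":[0,0,0],"slide":[0,0,2],"jaw":5},{"dr":[0,0,0],"slide":[0,0,2.5],"jaw":5},{"dr":[0,0,0],"slide":[0,0,3],"jaw":5},{"dr":[0,0,0],"slide":[0,0,3],"jaw":5},{"dr":[0,0,0],"slide":[0,0,3],"jaw":5}])

```text
clock: 9.45
position: [575.8, 190.4, 127.3]
ee_rot: [0.812, -0.584, -0.0, 0.0]
contact_force: [0.6, 0.5, -1.6]
gripper_width: 11.7
grasp_force: 59.0
```

Call:
step_arm(motion=[{"dr":[0,0,0],"slide":[0.3,0,1],"jaw":5},{"dr":[0,0,0],"slide":[0.6,0,2],"jaw":5},{"dr":[0,0,0],"slide":[0.8,0,2],"jaw":5},{"dr":[0,0,0],"slide":[1.0,0,2],"jaw":5},{"dr":[0,0,0],"slide":[1.2,0,2],"jaw":5},{"dr":[0,0,0],"slide":[1.2,0,2],"jaw":5},{"dr":[0,0,0],"slide":[1.2,0,2],"jaw":5},{"dr":[0,0,0],"slide":[1.2,0,2],"jaw":5}])

```text
clock: 10.45
position: [576.2, 189.3, 125.3]
ee_rot: [0.812, -0.584, 0.0, -0.0]
contact_force: [-0.7, -0.5, -0.8]
gripper_width: 11.3
grasp_force: 59.0
```

```bash
cat > st.py <<'E'
from h import *
s=arm.read_state(); P=s['position']; d=P-np.array([575.8,190.4,0]); c,n=np.cos(.323),np.sin(.323)
f=s['contact_force']
print(s['clock'],'lidframe dx %.2f dy %.2f z %.2f'%(c*d[0]+n*d[1],-n*d[0]+c*d[1],P[2]),'F x %.1f y %.1f z %.1f'%(c*f[0]+n*f[1],-n*f[0]+c*f[1],f[2]),'M',(c*s['wrist_torque'][0]+n*s['wrist_torque'][1]).round(2),(-n*s['wrist_torque'][0]+c*s['wrist_torque'][1]).round(2),s['wrist_torque'][2].round(2),'w',s['gripper_width'].round(2))
E
python3 st.py
```

```text
Traceback (most recent call last):
  File "st.py", line 4, in <module>
    print(s['clock'],'lidframe dx %.2f dy %.2f z %.2f'%(c*d[0]+n*d[1],-n*d[0]+c*d[1],P[2]),'F x %.1f y %.1f z %.1f'%(c*f[0]+n*f[1],-n*f[0]+c*f[1],f[2]),'M',(c*s['wrist_torque'][0]+n*s['wrist_torque'][1]).round(2),(-n*s['wrist_torque'][0]+c*s['wrist_torque'][1]).round(2),s['wrist_torque'][2].round(2),'w',s['gripper_width'].round(2))
                                                                                                                                                                                                                                                                                                                 ^^^^^^^^^^^^^^^^^^^^^^^^
AttributeError: 'float' object has no attribute 'round'
```

Call:
step_arm(motion=[{"dr":[0,0,0],"slide":[0.2,0,0],"jaw":5},{"dr":[0,0,0],"slide":[0.4,0,0],"jaw":5},{"dr":[0,0,0],"slide":[0.6,0,0],"jaw":5},{"dr":[0,0,0],"slide":[0.8,0,0],"jaw":5},{"dr":[0,0,0],"slide":[1.0,0,0],"jaw":5},{"dr":[0,0,0],"slide":[1.0,0,0],"jaw":5},{"dr":[0,0,0],"slide":[1.0,0,0],"jaw":5},{"dr":[0,0,0],"slide":[1.0,0,0],"jaw":5}])

```text
clock: 11.45
position: [576.4, 188.8, 125.3]
ee_rot: [0.812, -0.584, -0.0, -0.0]
contact_force: [-2.1, 5.2, -0.7]
gripper_width: 11.4
grasp_force: 59.0
```

```bash
sed -i "s/s\['gripper_width'\].round(2)/round(s['gripper_width'],2)/" st.py; python3 st.py
```

```text
11.45 lidframe dx 0.09 dy -1.73 z 125.32 F x -0.3 y 5.6 z -0.7 M 1.8 0.28 0.01 w 11.44
```

Contact on the -y side at dy ≈ -1.7, force 5.6 N. Probing the other side.

Call:
step_arm(motion=[{"dr":[0,0,0],"slide":[-1,0,0],"jaw":5},{"dr":[0,0,0],"slide":[-2,0,0],"jaw":5},{"dr":[0,0,0],"slide":[-2.8,0,0],"jaw":5},{"dr":[0,0,0],"slide":[-3.2,0,0],"jaw":5},{"dr":[0,0,0],"slide":[-3.4,0,0],"jaw":5},{"dr":[0,0,0],"slide":[-3.5,0,0],"jaw":5},{"dr":[0,0,0],"slide":[-3.5,0,0],"jaw":5},{"dr":[0,0,0],"slide":[-3.5,0,0],"jaw":5}])

```text
clock: 12.45
position: [575.4, 191.6, 125.3]
ee_rot: [0.812, -0.584, 0.0, 0.0]
contact_force: [0.3, -0.4, -0.6]
gripper_width: 11.4
grasp_force: 58.9
```

```bash
python3 st.py
```

```text
12.45 lidframe dx 0.02 dy 1.23 z 125.33 F x 0.1 y -0.5 z -0.6 M 0.01 -0.01 0.04 w 11.35
```

Call:
step_arm(motion=[{"dr":[0,0,0],"slide":[-0.2,0,0],"jaw":5},{"dr":[0,0,0],"slide":[-0.4,0,0],"jaw":5},{"dr":[0,0,0],"slide":[-0.6,0,0],"jaw":5},{"dr":[0,0,0],"slide":[-0.6,0,0],"jaw":5},{"dr":[0,0,0],"slide":[-0.6,0,0],"jaw":5},{"dr":[0,0,0],"slide":[-0.6,0,0],"jaw":5},{"dr":[0,0,0],"slide":[-0.6,0,0],"jaw":5},{"dr":[0,0,0],"slide":[-0.6,0,0],"jaw":5}])

```text
clock: 13.45
position: [575.2, 192.1, 125.3]
ee_rot: [0.812, -0.584, 0.0, 0.0]
contact_force: [0.2, -0.7, -1.2]
gripper_width: 11.2
grasp_force: 58.9
```

```bash
python3 st.py
```

```text
13.45 lidframe dx -0.00 dy 1.80 z 125.33 F x -0.0 y -0.7 z -1.2 M -0.19 -0.04 -0.01 w 11.2
```

Call:
step_arm(motion=[{"dr":[0,0,0],"slide":[0.6,0,0],"jaw":5},{"dr":[0,0,0],"slide":[1.2,0,0],"jaw":5},{"dr":[0,0,0],"slide":[1.8,0,0],"jaw":5},{"dr":[0,0,0],"slide":[1.8,0,0.8],"jaw":5},{"dr":[0,0,0],"slide":[1.8,0,1.6],"jaw":5},{"dr":[0,0,0],"slide":[1.8,0,2.4],"jaw":5},{"dr":[0,0,0],"slide":[1.8,0,3],"jaw":5},{"dr":[0,0,0],"slide":[1.8,0,3],"jaw":5}])

```text
clock: 14.45
position: [575.8, 190.4, 122.2]
ee_rot: [0.812, -0.584, -0.0, 0.0]
contact_force: [-1.2, -0.1, -0.2]
gripper_width: 11.1
grasp_force: 58.9
```

```bash
python3 st.py
```

```text
14.45 lidframe dx -0.02 dy 0.06 z 122.25 F x -1.2 y 0.3 z -0.2 M 0.06 -0.02 0.05 w 11.07
```

Now probe inwards (towards the back wall, +tool y).

Call:
step_arm(motion=[{"dr":[0,0,0],"slide":[0,0.2,0],"jaw":5},{"dr":[0,0,0],"slide":[0,0.4,0],"jaw":5},{"dr":[0,0,0],"slide":[0,0.6,0],"jaw":5},{"dr":[0,0,0],"slide":[0,0.8,0],"jaw":5},{"dr":[0,0,0],"slide":[0,1.0,0],"jaw":5},{"dr":[0,0,0],"slide":[0,1.0,0],"jaw":5},{"dr":[0,0,0],"slide":[0,1.0,0],"jaw":5},{"dr":[0,0,0],"slide":[0,1.0,0],"jaw":5}])

```text
clock: 15.45
position: [574.9, 190.1, 122.3]
ee_rot: [0.812, -0.584, 0.0, 0.0]
contact_force: [-0.4, 0.4, -0.1]
gripper_width: 11.4
grasp_force: 58.9
```

```bash
python3 st.py
```

```text
15.45 lidframe dx -0.98 dy 0.03 z 122.30 F x -0.2 y 0.5 z -0.1 M -0.04 0.01 0.02 w 11.42
```

Call:
step_arm(motion=[{"dr":[0,0,0],"slide":[0,0.2,0],"jaw":5},{"dr":[0,0,0],"slide":[0,0.4,0],"jaw":5},{"dr":[0,0,0],"slide":[0,0.6,0],"jaw":5},{"dr":[0,0,0],"slide":[0,0.7,0],"jaw":5},{"dr":[0,0,0],"slide":[0,0.8,0],"jaw":5},{"dr":[0,0,0],"slide":[0,0.8,0],"jaw":5},{"dr":[0,0,0],"slide":[0,0.8,0],"jaw":5},{"dr":[0,0,0],"slide":[0,0.8,0],"jaw":5}])

```text
clock: 16.45
position: [574.1, 189.9, 122.3]
ee_rot: [0.812, -0.584, -0.0, 0.0]
contact_force: [0.6, 0.1, -0.3]
gripper_width: 11.6
grasp_force: 58.9
```

```bash
python3 st.py
```

```text
16.45 lidframe dx -1.77 dy 0.02 z 122.29 F x 0.6 y -0.1 z -0.3 M 0.06 -0.06 -0.04 w 11.55
```

Call:
step_arm(motion=[{"dr":[0,0,0],"slide":[0,0.2,0],"jaw":5},{"dr":[0,0,0],"slide":[0,0.4,0],"jaw":5},{"dr":[0,0,0],"slide":[0,0.5,0],"jaw":5},{"dr":[0,0,0],"slide":[0,0.6,0],"jaw":5},{"dr":[0,0,0],"slide":[0,0.7,0],"jaw":5},{"dr":[0,0,0],"slide":[0,0.7,0],"jaw":5},{"dr":[0,0,0],"slide":[0,0.7,0],"jaw":5},{"dr":[0,0,0],"slide":[0,0.7,0],"jaw":5}])

```text
clock: 17.45
position: [573.7, 189.8, 122.4]
ee_rot: [0.812, -0.584, 0.0, -0.0]
contact_force: [1.9, 0.6, -1.3]
gripper_width: 11.2
grasp_force: 58.8
```

```bash
python3 st.py
```

```text
17.45 lidframe dx -2.20 dy 0.09 z 122.43 F x 2.0 y -0.1 z -1.3 M -0.02 -0.63 0.05 w 11.24
```

Contact with the back wall at dx ≈ -2.1. Back off to dx = -1.4, which leaves 0.7 mm clearance, and probe downwards.

Call:
step_arm(motion=[{"dr":[0,0,0],"slide":[0,-0.6,0],"jaw":5},{"dr":[0,0,0],"slide":[0,-1.1,0],"jaw":5},{"dr":[0,0,0],"slide":[0,-1.1,0.4],"jaw":5},{"dr":[0,0,0],"slide":[0,-1.1,0.8],"jaw":5},{"dr":[0,0,0],"slide":[0,-1.1,1.2],"jaw":5},{"dr":[0,0,0],"slide":[0,-1.1,1.5],"jaw":5},{"dr":[0,0,0],"slide":[0,-1.1,1.5],"jaw":5},{"dr":[0,0,0],"slide":[0,-1.1,1.5],"jaw":5}])

```text
clock: 18.45
position: [574.3, 189.9, 121.0]
ee_rot: [0.812, -0.584, -0.0, 0.0]
contact_force: [-2.0, -0.0, 1.8]
gripper_width: 11.3
grasp_force: 59.2
```

```bash
python3 st.py
```

```text
18.45 lidframe dx -1.55 dy -0.02 z 120.97 F x -1.9 y 0.6 z 1.8 M 0.0 0.45 0.01 w 11.29
```

Contact below at z ≈ 121.0, as predicted. Raise 0.7 mm to the aligned height.

Call:
step_arm(motion=[{"dr":[0,0,0],"slide":[0,0,-0.4],"jaw":5},{"dr":[0,0,0],"slide":[0,0,-0.8],"jaw":5},{"dr":[0,0,0],"slide":[0,0,-0.8],"jaw":5},{"dr":[0,0,0],"slide":[0,0,-0.8],"jaw":5},{"dr":[0,0,0],"slide":[0,0,-0.8],"jaw":5},{"dr":[0,0,0],"slide":[0,0,-0.8],"jaw":5},{"dr":[0,0,0],"slide":[0,0,-0.8],"jaw":5},{"dr":[0,0,0],"slide":[0,0,-0.8],"jaw":5}])

```text
clock: 19.45
position: [574.5, 190.0, 121.6]
ee_rot: [0.812, -0.584, 0.0, -0.0]
contact_force: [0.4, 0.4, -0.8]
gripper_width: 11.4
grasp_force: 58.9
```

```bash
python3 st.py; python3 - <<'E'
from h import *
snap('scene','s5');snap('top','t5')
s=arm.read_state(); print(s['ee_rot'],s['joint_vel'].round(4))
r=lambda i,f:cv2.resize(i,None,fx=f,fy=f,interpolation=cv2.INTER_CUBIC)
a=r(cv2.imread('pics/t5.png')[175:210,110:170],6.5);b=r(cv2.imread('pics/s5.png')[145:210,395:460],6)
b=cv2.copyMakeBorder(b,0,0,0,0,0);a=cv2.copyMakeBorder(a,0,len(b)-len(a),0,0,0)
cv2.imwrite('pics/c6.png',cv2.hconcat([a,b]))
E
```

```text
19.45 lidframe dx -1.38 dy 0.03 z 121.60 F x 0.5 y 0.3 z -0.8 M -0.01 0.05 -0.01 w 11.43
[ 8.11594772e-01 -5.84220785e-01  8.51656896e-06 -1.45363140e-05] [-0.0006 -0.0005  0.0009  0.0025 -0.0021 -0.0005]
```

View pics/c6.png

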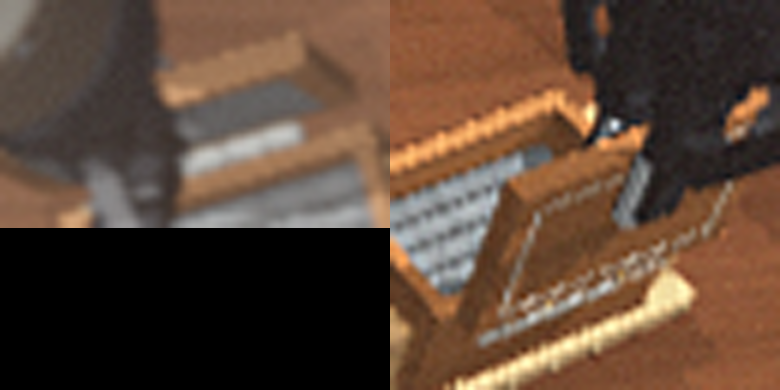

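The picture shows the lid's and box's knuckles merged into one straight line at (185–300, 130–165). The grey lining faces the box and the silver lines face outwards, with contact forces near zero. Handing in.

```bash
python3 -c "
from bench import arm
print(arm.job_done())"
```

```text
the job is handed in; nothing more can be done
None
```

I handed the job in at about 19.6 s: the gripper is still holding the lid upright, grey face inwards, with its knuckles between the box's three and almost no contact force. I set the alignment by gently touching the sides, back wall and knuckle tops and backing off; the pin holes are too small to see, so I couldn't check them directly.

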